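# Build up the two-tier sample rack on the titration bench

### The arm

A 6-joint arm with a two-finger parallel gripper is mounted at the origin on the work surface. World frame = base frame: x ahead of the robot, y to its left, z up, the work surface at z = 0. Lengths are in mm, angles in rad, forces in N, time in s.
With the tool pointing down it reaches from about 325 to 900 mm from the base axis. Payload 3.5 kg.
Tool frame: the origin (TCP) lies on the mounting face of the last link; the fingertips stand tcp_to_tips ahead of it and the grasp point (between the pads) lies 155 mm ahead of it (tcp_to_tips is the distance from the TCP to the fingertips, in mm); z points along the fingers, y is the line along which they close (so a half turn about z gives the same grasp; the last joint's range is limited). The gripper opens to 85 mm and grips with 20 to 120 N. Pads are 22 mm wide; open, the fingers measure 114 mm over their backs; the gripper's body (76 mm by 85 mm) begins 54 mm behind the grasp point. The pads swing forward as they close: fully open they stand 13 mm farther back than shut.
Start: joints at [1.112, 0.276, -0.026, 1.268, 0, 1.467], TCP at [217.719, 585.851, 404.713] pointing down, gripper open.
Joint ranges: [-3.12, 3.12], [-0.85, 1.88], [-1.08, 1.24], [-1.95, 2.15], [-1.57, 1.53], [-3.14, 3.14]. Speed limits (rad/s): [2.57, 2.57, 3.14, 3.14, 3.14, 3.14].

### API

Orientations are given as a unit quaternion [x, y, z, w].
In Python, from rig import * gives the robot as it stands.
- The arm moves only by the tool arm_command, never from a script. Its argument "steps" is one flat list of numbers, 7 for each row, row after row: the gripper command: -1 is shut, 1 is fully open, values between are in proportion, then the shift along the world's x, y, z in units of 25 mm (1.0 is 25 mm), then the turn, a rotation vector about the world's x, y, z in units of 5 degrees (1.0 is 5 degrees). A call has 1 to 20 rows; each row shifts and turns the commanded pose from where the row before left it; what a row does not reach is not made up. A row lasts 1/10 s, in which the tool goes at most 50 mm and 8.59 degrees, less where a joint would pass 70% of its speed; a pose out of reach is approached as far as the arm can. A call is refused whole if a number of a shift passes 1 or a number of a turn 1, either way. A call with a gripper value outside its range is refused whole. The fingers move at their own pace and stop on an object; "newtons" is the grip in N (left out, the last holds). Time passes only in rows, so rows that do not move let the fingers close. It gives the time, the measured TCP pose, the force, the opening and the grip force at its end, in the units of the state.
- sense(): the state, without advancing time (a new reading comes with each control period).
- get_image(name): name is "side" or "top" or "wrist"; returns (picture, depth): 384x512x3 uint8, red, green, blue; 384x512 float32, mm along the optical axis (not along the pixel's ray), 0 where there is no reading.
- get_calibration(name): a dict with "K" (3x3 intrinsics, pixels), "R" (3x3) and "t" (3): a world point X has camera coordinates R X + t; the wrist camera has in their place "tool_from_camera" (4x4, takes a point from camera to tool coordinates, whose origin is the TCP and whose axes are the flange's). Camera axes: x right, y down, z forward; pixel columns grow to the right and rows downward; lengths in mm; the calibration is good to about 2 mm. A picture is of the moment at which its call begins: read the wrist's pose just before it. get_calibration takes no time and is no camera call.
- hand_in(): hands the job in; it is judged then, once.
The state is a dict: "clock": time; "q": joint angles; "joint_vel": joint speeds; "tau": joint torques, N m; "position": TCP position; "tool_rot": TCP orientation; "force": force on the tool from outside, world axes, zero at the start; "wrist_torque": the same for the moment, N m; "width": finger opening in mm; "finger_force": force on a finger pad.
Only numpy, scipy, OpenCV 4.12 (cv2) and the standard library are available. Lean on these libraries where they do the work, as an engineer would, in place of code of your own. Each camera call takes 0.05 s, during which the arm holds its last target. There are 200 camera calls.

### The job

Build up the sample rack: lower the loose white plate with the large post holes over all three posts of the wooden-based stand until it lies flat on their lower shoulders, then squeeze in the sprung tab of the other plate, lift it out of its grey cassette and lower it over the same posts onto their upper shoulders. Set the plates down, do not drop them, let go, and leave the glassware and the burette stand where they are.

Things in the scene. Friction and masses are not known exactly. Their poses are not given: they have to be found in the camera images.
- stand: Fixed rack stand: wooden base 152 x 72 x 12 mm (long along its x) with three upright stepped steel posts at (x, y) = (-57, 0), (57, 14) and (57, -14) mm in its frame, tips 92 mm above the bench. Origin: centre of the base's underside, on the bench. Place and yaw vary; it can change places with the rest and the cassette.
- lower_seat (a point): Point on the stand 40 mm above its origin: where the origin of the seated lower plate comes to lie, with the plate's x along the stand's x.
- upper_seat (a point): Point on the stand 70 mm above its origin: where the origin of the seated upper plate comes to lie, with the plate's x along the stand's x.
- single_tip (a point): Tip of the stand's lone post, at (-57, 0, 92) mm. All three posts: 25 mm diameter up to 40 mm above the bench (lower shoulder), then 17 mm up to 70 mm (upper shoulder, its rim bevelled 1.3 mm in over the last 3 mm), then 8 mm up to 84 mm, then a cone tapering to 3 mm diameter at the tip.
- rest: Fixed grey draining rest, 130 x 46 mm, 26 mm high: a 6 mm foot and two cross blocks (20 mm long, centred at x = +-50 mm), open between them. Origin: centre of its underside. The lower plate lies loosely on it, its long axis within about 0.1 rad of the rest's x.
- lower_plate: Loose white plastic plate 150 x 58 x 8 mm (x, y, z), about 130 g, eight square windows, three large post holes of 19.8 mm at (x, y) = (-57, 0), (57, 14), (57, -14) mm: it fits only one way round. Origin: centre of its underside, 26 mm above the bench at the start. Grip it across its 58 mm width at mid-length; free space beside and below there.
- cassette: Fixed grey cassette, holds the upper plate 26 mm above the bench with 1 mm side play, its x along the plate's. Base 166 x 94 x 6 mm, y = -51 to 43. End stops 36 mm high at x = +-79 mm, side guides 30 mm high at |x| = 56 to 77 mm, two catches on the -y side. The middle, |x| < 27 mm, is open on both sides for fingers. Origin: on the bench, below the plate's centre.
- catch (a point): Point at (0, -31.5, 36) mm in the cassette's frame: midway between its two catches, level with the inner, lower edge of their lips. The catches stand at x = +-34 mm, 14 mm long, 42 mm high, y = -47 to -31.5 mm, their lips about 2 mm above the ends of the plate's tab.
- upper_plate: White plastic plate, outline as the lower one, 150 x 58 x 8 mm, about 140 g, three small post holes of 10.8 mm at the same places. Origin: centre of its underside. Squeezed across its width at mid-length, one finger on the tab, the other on the plain +y edge, it lifts straight up out of the cassette and can be carried so. 64 mm wide with the tab out, 58 mm with it in.
- tab_face (a point): Middle of the tab's outer face, at (0, -35, 4) mm in the upper plate's frame while the tab is out. The tab is a bar 84 mm long, 7 mm high, in a notch of the plate's -y edge; its ends lie under the cassette's two catch lips.
- tab (a joint): Travel of the sprung tab into the upper plate (along the plate's +y), m: 0 out (latched in the cassette), 0.006 fully in, flush with the edge; it frees the lips above 0.0045. Spring: 2.5 N at 0, 5.5 N fully in. It springs back when let go.
- burette_stand: Bystander: loose titration stand, wooden foot 100 x 100 mm, steel rod and glass burette up to 460 mm high within 40 mm of its centre line, 1.6 kg. Origin: centre of its underside. Can change places with the reagent bottle.
- reagent_bottle: Bystander: loose amber bottle, 72 mm diameter, 150 mm high. Origin: centre of its underside.
- flask: Bystander: loose conical glass flask, 80 mm diameter, 122 mm high. Origin: centre of its underside. Can change places with the beaker.
- beaker: Bystander: loose clear beaker, 66 mm diameter, 80 mm high. Origin: centre of its underside.
Things that resemble listed ones, but are neither listed nor needed, are in the scene too. Leave any green look-alike of the cassette alone.

How it is judged:
By the outcome, as a careful person would: the job done as asked, in the order asked, and still so for the second after the job is handed in, with the robot touching nothing.
It also fails if it takes over 72 s, if anything falls off the work surface, if the arm or the gripper's body presses on something with over 40 N, if the wrist force passes 120 N, or if a joint passes its speed limit or range.

## Working session

There is one attempt and no reset: what is moved stays moved. The work goes in short steps, Python scripts to look and compute and a tool call to move; the robot and the scene stay as the last step left them, time stands still between calls to the robot, and variables do not carry over. Pictures are saved under pics/ and viewed, at most 10 in all, crops included, and the job is handed in when it is done.

Besides the shell and the picture viewer there is one more tool, called after "Call:" as a command line: name --argument value ..., lists and objects as JSON in quotes. arm_command: Moves the arm, as the interface text tells. Its arguments: {"type":"object","properties":{"steps":{"type":"array"},"newtons":{"type":"number"}},"required":["steps"]}

```bash
ls; mkdir -p pics; python3 - <<'E'
from rig import *
import cv2,numpy as np
s=sense();print(s)
for n in("top","side"):
    p,d=get_image(n);np.savez(f"pics/{n}0.npz",p=p,d=d);cv2.imwrite(f"pics/{n}0.png",cv2.resize(p[:,:,::-1],(800,600)))
    print(n,get_calibration(n))
print(get_calibration("wrist"))
E
```

```text
pics
{'clock': 0.0, 'q': array([ 1.11160301e+00,  2.77178350e-01, -2.79024788e-02,  1.26798120e+00,
        1.30607449e-06,  1.46737076e+00]), 'joint_vel': array([ 0.00088654, -0.00135533,  0.00117552, -0.00064464,  0.00032007,
        0.00189959]), 'tau': array([ 7.24259735e-04, -4.45506871e+01,  2.95205945e+01,  1.64547097e-02,
        7.90630997e-05, -1.55389915e-05]), 'position': array([217.54433382, 585.50186853, 403.52091016]), 'tool_rot': array([ 1.76947126e-01,  9.84219707e-01, -1.08814275e-03, -3.15123169e-04]), 'force': array([ 0.29320965, -0.03106877, -0.40512936]), 'wrist_torque': array([0.00883088, 0.01933726, 0.01303507]), 'finger_force': 0.0, 'width': 85.37108458723115}
top {'K': array([[398.57083737,   0.        , 250.67702862],
       [  0.        , 398.57083737, 190.70766975],
       [  0.        ,   0.        ,   1.        ]]), 'R': array([[-7.37318940e-03, -9.99972782e-01, -2.68334546e-04],
       [-9.90748656e-01,  7.34153956e-03, -1.35510896e-01],
       [ 1.35509178e-01, -7.33295411e-04, -9.90775820e-01]]), 't': array([  67.32935853,  518.48346233, 1305.0654386
[... 203 characters left out ...]
32725,  0.00536293],
       [-0.52705529, -0.54974987, -0.64806466],
       [ 0.45356529,  0.46292017, -0.76156644]]), 't': array([-305.36373895,  376.190079  , 1052.65272918])}
{'K': array([[299.21469523,   0.        , 255.8720542 ],
       [  0.        , 299.21469523, 193.81586732],
       [  0.        ,   0.        ,   1.        ]]), 'tool_from_camera': array([[ 1.97874514e-04, -9.55405127e-01, -2.95298162e-01,
         7.58099609e+01],
       [ 9.99999980e-01,  1.82482018e-04,  7.96830366e-05,
        -3.57329016e-01],
       [-2.22429772e-05, -2.95298172e-01,  9.55405144e-01,
         3.08134726e+01],
       [ 0.00000000e+00,  0.00000000e+00,  0.00000000e+00,
         1.00000000e+00]])}
```

View pics/top0.png

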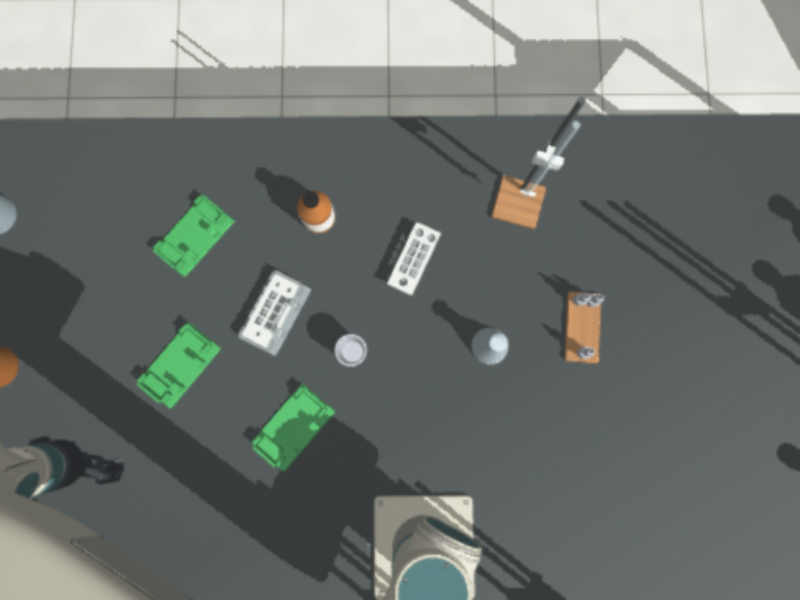

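View pics/side0.png

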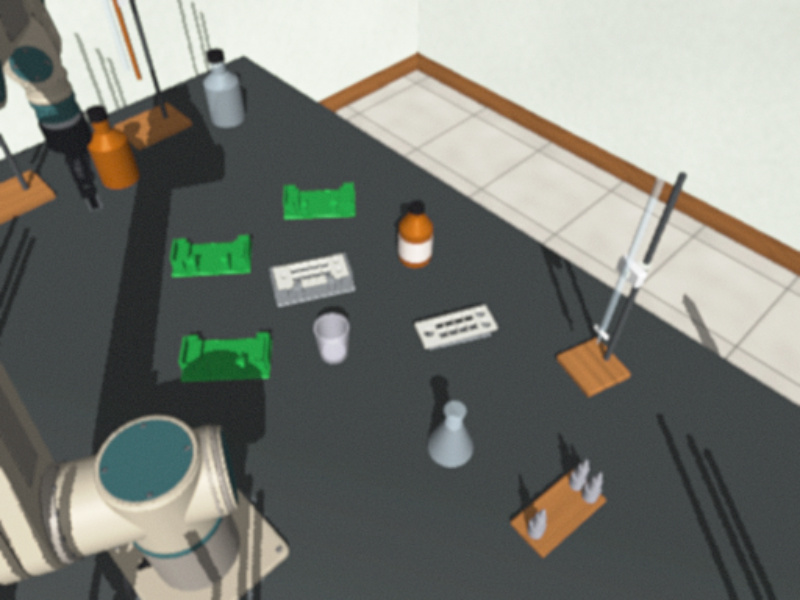

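```bash
python3 - <<'E'
import rig;print([n for n in dir(rig) if n[0]!='_'])
print(hasattr(rig,'tcp_to_tips') and rig.tcp_to_tips)
E
```

```text
['MotionError', 'get_calibration', 'get_image', 'hand_in', 'sense', 'tcp_to_tips']
173.4
```

The top picture (800x600) shows:
- **Stand:** wooden base at (583,327). The twin posts are at the far end (590,299) and the lone post at the near end (586,352).
- **Lower plate:** white, with large holes, on its rest at (414,258).
- **Cassette:** grey, holding the white plate, at (275,312), with the catches on its right-hand side.
- **Look-alikes:** three green cassettes at (193,236), (178,366) and (293,428). I'll leave these alone. The other wooden foot, at (520,203), belongs to the burette stand.

Next I'll get coarse positions.

```bash
cat > h.py <<'E'
import numpy as np,cv2
from scipy.spatial.transform import Rotation as Ro
from rig import *
def cam(name,s=None):
    c=get_calibration(name)
    if name!="wrist":
        R=c["R"];return c["K"],R.T,-R.T@c["t"]
    T=c["tool_from_camera"];Rt=Ro.from_quat(s["tool_rot"]).as_matrix()
    return c["K"],Rt@T[:3,:3],Rt@T[:3,3]+s["position"]
def ray(C,uv,z):
    K,R,o=C;uv=np.atleast_2d(np.asarray(uv,float))
    d=np.c_[(uv-K[:2,2])/K[[0,1],[0,1]],np.ones(len(uv))]@R.T
    return o+d*((z-o[2])/d[:,2])[:,None]
def blobs(m,amin):
    cs,_=cv2.findContours(m.astype(np.uint8)*255,cv2.RETR_EXTERNAL,cv2.CHAIN_APPROX_NONE)
    return [c for c in cs if cv2.contourArea(c)>amin]
def yaw(s): 
    x=Ro.from_quat(s["tool_rot"]).as_matrix()[:,0];return np.arctan2(x[1],x[0])
E
python3 - <<'E'
from h import *
D=np.load("pics/top0.npz");p=D["p"];C=cam("top")
h=cv2.cvtColor(p,cv2.COLOR_RGB2HSV);H,S,V=[h[...,i].astype(int) for i in range(3)]
for nm,m,z in(("white",(S<35)&(V>150),34),("wood",(H<18)&(S>90)&(V>90),12)):
    m[:90]=0
    for c in blobs(m,60):
        r=cv2.minAreaRect(c);b=ray(C,cv2.boxPoints(r),z)
        print(nm,np.round(r[0]),cv2.contourArea(c),"ctr",ray(C,[r[0]],z)[0].round(1),"sides",np.linalg.norm(b[1]-b[0]).round(1),np.linalg.norm(b[2]-b[1]).round(1),"yaws",[np.arctan2(*(b[i+1]-b[i])[[1,0]]).round(3) for i in(0,1)])
for nm,uv,z in(("bottle",(318,215),20),("beaker",(350,352),0),("flask",(490,345),30)): print(nm,ray(C,[np.array(uv)*.64],z).round())
s=sense();print(yaw(s),Ro.from_quat(s["tool_rot"]).as_matrix().round(3))
b=p[110:290,130:400];cv2.imwrite("pics/crop1.png",cv2.resize(b[:,:,::-1],(800,533),interpolation=cv2.INTER_CUBIC))
E
```

```text
white [244. 360.] 97.5 ctr [-24.3  87.2  34. ] sides 24.2 59.5 yaws [np.float64(-0.813), np.float64(-2.34)]
white [280. 363.] 511.5 ctr [-34.2 -25.6  34. ] sides 172.7 121.2 yaws [np.float64(-1.578), np.float64(3.115)]
white [ 40. 358.] 2207.5 ctr [-12.  738.3  34. ] sides 155.6 256.9 yaws [np.float64(0.078), np.float64(-1.578)]
white [295. 322.] 188.5 ctr [ 91.1 -75.4  34. ] sides 41.2 83.3 yaws [np.float64(-0.724), np.float64(-2.263)]
white [287. 330.] 104.5 ctr [ 66.8 -49.7  34. ] sides 11.7 125.4 yaws [np.float64(-0.717), np.float64(-2.254)]
white [224. 224.] 294.0 ctr [409.6 151.4  34. ] sides 63.5 63.1 yaws [np.float64(-1.578), np.float64(3.14)]
white [318. 223.] 170.0 ctr [ 409.4 -160.7   34. ] sides 66.9 39.9 yaws [np.float64(-0.193), np.float64(-1.744)]
white [175. 200.] 1208.5 ctr [490.3 316.6  34. ] sides 163.1 91.6 yaws [np.float64(-0.475), np.float64(-2.073)]
white [265. 165.] 741.5 ctr [606.6  15.3  34. ] sides 153.8 61.4 yaws [np.float64(-0.444), np.float64(-2.032)]
white [  4. 140.] 93.0 ctr [700.8 905.7  34. ] sides 56.5 30.9 yaws [np.float64(0.078), np.float64(-1.578)]
white [352. 101.] 139.0 ctr [ 831.2 -289.8   34. ] sides 59.8 56.5 yaws [np.float64(-1.325), np.float64(-2.949)]
wood [  6. 236.] 193.5 ctr [375.9 891.   12. ] sides 37.2 77.3 yaws [np.float64(-1.578), np.float64(-3.068)]
wood [372. 209.] 729.0 ctr [ 456.3 -350.3   12. ] sides 71.9 150.2 yaws [np.float64(-1.578), np.float64(3.089)]
wood [201. 133.] 243.5 ctr [725.7 234.   12. ] sides 73.5 70.9 yaws [np.float64(-1.098), np.float64(-2.687)]
wood [332. 129.] 655.5 ctr [ 737.9 -220.8   12. ] sides 101.6 100.8 yaws [np.float64(-0.291), np.float64(-1.861)]
bottle [[708. 226.  20.]]
beaker [[405. 155.   0.]]
flask [[ 417. -146.   30.]]
2.7857652614483244 [[-0.937  0.348 -0.001]
 [ 0.348  0.937 -0.002]
 [ 0.    -0.002 -1.   ]]
```

View pics/crop1.png

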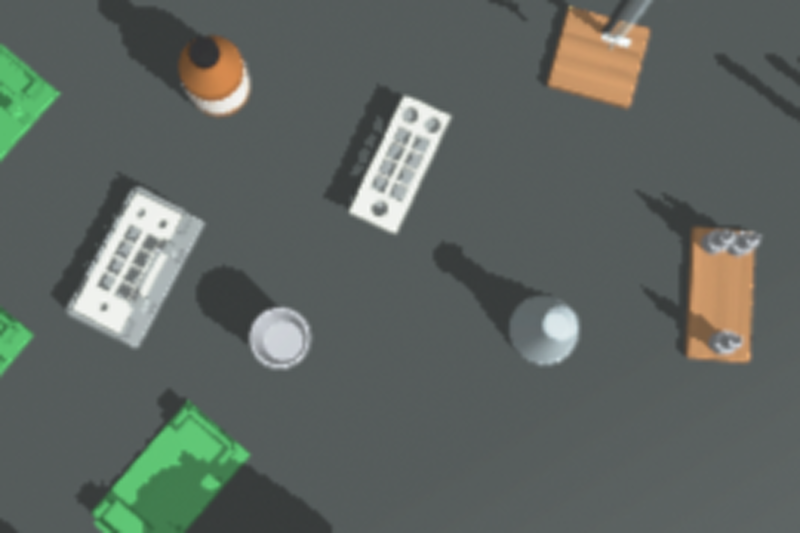

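The enlarged crop confirms the choices. The cassette at (135,265) in the crop is grey with a white plate in it, and the plate at (400,165) has the large holes. The stand at (722,293) has three steel posts, twin ends far from the robot. I'm moving over the lower plate now.

Call:
arm_command --steps '[1,0.65,-0.95,-0.14,0,0,-0.2,1,0.65,-0.95,-0.14,0,0,-0.2,1,0.65,-0.95,-0.14,0,0,-0.2,1,0.65,-0.95,-0.14,0,0,-0.2,1,0.65,-0.95,-0.14,0,0,-0.2,1,0.65,-0.95,-0.14,0,0,0,1,0.65,-0.95,-0.14,0,0,0,1,0.65,-0.95,-0.14,0,0,0,1,0.65,-0.95,-0.14,0,0,0,1,0.65,-0.95,-0.14,0,0,0,1,0.65,-0.95,-0.14,0,0,0,1,0.65,-0.95,-0.14,0,0,0,1,0.65,-0.95,-0.14,0,0,0,1,0.65,-0.95,-0.14,0,0,0,1,0.65,-0.95,-0.14,0,0,0,1,0.65,-0.95,-0.14,0,0,0,1,0.65,-0.95,-0.14,0,0,0,1,0.65,-0.95,-0.14,0,0,0,1,0.65,-0.95,-0.14,0,0,0,1,0.65,-0.95,-0.14,0,0,0]'

```text
clock: 2.1
position: [543.0, 109.7, 334.1]
tool_rot: [0.22, 0.976, -0.0, -0.0]
force: [0.4, 0.3, 0.9]
width: 85.1
finger_force: 0.0
```

Call:
arm_command --steps '[1,0.65,-0.95,-0.14,0,0,0,1,0.65,-0.95,-0.14,0,0,0,1,0.65,-0.95,-0.14,0,0,0,1,0.6,-0.9,-0.14,0,0,0,1,0,0,0,0,0,0,1,0,0,0,0,0,0,1,0,0,0,0,0,0]'

```text
clock: 2.8
position: [605.8, 17.7, 320.4]
tool_rot: [0.219, 0.976, 0.0, -0.001]
force: [-0.2, 0.4, 0.4]
width: 85.4
finger_force: 0.0
```

```bash
python3 - <<'E'
from h import *
s=sense();p,d=get_image("wrist");np.savez("pics/w1.npz",p=p,d=d,pos=s["position"],rot=s["tool_rot"])
print(s["clock"],s["position"],yaw(s),s["force"])
cv2.imwrite("pics/w1.png",cv2.resize(p[:,:,::-1],(800,600)))
E
```

```text
2.8 [605.84426083  17.65822376 320.36236224] 2.699047624510932 [-0.15884704  0.44501723  0.43268646]
```

View pics/w1.png

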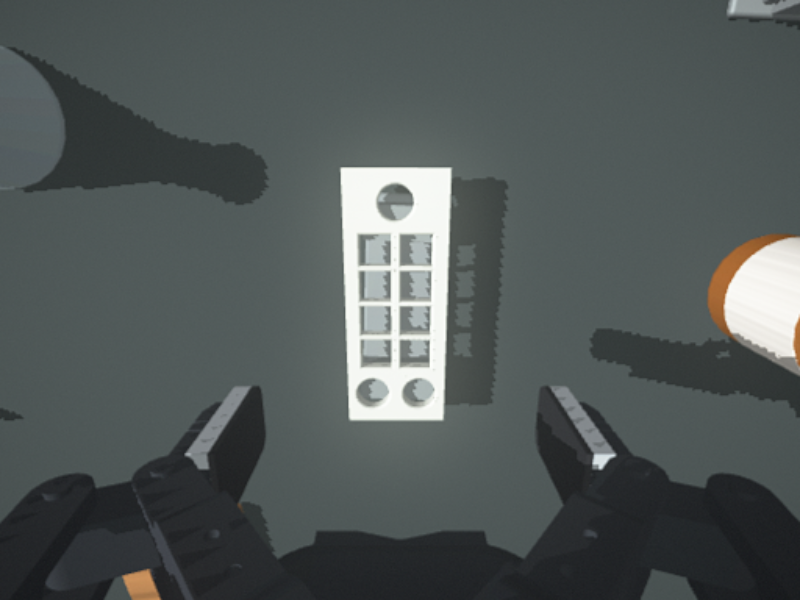

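The wrist picture shows the lower plate at (395,295). Its lone hole (395,202) is on the robot's side and the twin holes are at (372,392) and (418,392), between the open fingers. I'll measure its rectangle at z = 34.

```bash
cat >> h.py <<'E'
def quad(C,c,z):
    """corners of contour via 4 fitted lines -> world rectangle centre, yaw, sides"""
    r=cv2.minAreaRect(c);q=cv2.approxPolyDP(cv2.convexHull(c),0.04*cv2.arcLength(c,True),True)[:,0]
    if len(q)!=4:q=cv2.boxPoints(r)
    P=c[:,0].astype(float);L=[]
    for i in range(4):
        a,b=q[i].astype(float),q[(i+1)%4].astype(float);t=(b-a)/np.linalg.norm(b-a);l=np.linalg.norm(b-a)
        k=(P-a)@t;n=abs((P-a)@[-t[1],t[0]]);s=P[(n<4)&(k>.12*l)&(k<.88*l)]
        vx,vy,x,y=cv2.fitLine(s.astype(np.float32),cv2.DIST_HUBER,0,.01,.01).ravel();L.append(np.cross([x,y,1],[x+vx*50,y+vy*50,1]))
    cs=[np.cross(L[i-1],L[i]) for i in range(4)];uv=np.array([x[:2]/x[2] for x in cs])
    W=ray(C,uv,z)[:,:2];e=np.roll(W,-1,0)-W;l=np.linalg.norm(e,axis=1)
    if l[0]<l[1]:W=np.roll(W,-1,0);e=np.roll(e,-1,0);l=np.roll(l,-1)
    v=e[0]-e[2];y=np.arctan2(v[1],v[0]);return W.mean(0),(y+np.pi/2)%np.pi-np.pi/2,l,uv
def hsv(p):
    h=cv2.cvtColor(p,cv2.COLOR_RGB2HSV).astype(int);return h[...,0],h[...,1],h[...,2]
E
python3 - <<'E'
from h import *
D=np.load("pics/w1.npz");s=dict(position=D["pos"],tool_rot=D["rot"]);C=cam("wrist",s)
H,S,V=hsv(D["p"]);m=(S<40)&(V>190);m[:,450:]=0;m[250:]&=False if 0 else True
for c in blobs(m,3000):
    w,y,l,uv=quad(C,c,34);print("plate",w.round(2),y.round(4),l.round(1),uv.round(1).tolist())
    Rt=Ro.from_quat(s["tool_rot"]).as_matrix();print("delta to TCP",w-s["position"][:2],"in tool",((np.r_[w,0]-np.r_[s["position"][:2],0])@Rt).round(2))
    cs,hi=cv2.findContours(m.astype(np.uint8),cv2.RETR_CCOMP,cv2.CHAIN_APPROX_NONE)
d=D["d"];print("depth at plate rib",d[int(280*.64),int(396*.64)])
x,yv=396*.64,280*.64;K,R,o=C;print(o+R@(np.array([(x-K[0,2])/K[0,0],(yv-K[1,2])/K[1,1],1])*d[int(yv),int(x)]))
E
```

```text
plate [607.41  13.72] -0.4429 [149.6  57.6 149.7  57.4] [[287.9, 107.0], [283.0, 268.0], [223.5, 268.0], [217.9, 107.0]]
delta to TCP [ 1.57054966 -3.93644367] in tool [-3.1  -2.88 -0.  ]
depth at plate rib 263.6536
[595.15421479  19.87984393  33.86513676]
```

```bash
python3 - <<'E'
from h import *
D=np.load("pics/w1.npz");T=get_calibration("wrist")["tool_from_camera"];K=get_calibration("wrist")["K"]
d=D["d"];v,u=np.mgrid[:384,:512];P=np.stack([(u-K[0,2])/K[0,0]*d,(v-K[1,2])/K[1,1]*d,d],-1)@T[:3,:3].T+T[:3,3]
m=(d>0)&(P[...,2]<200)&(abs(P[...,1])<70)
Q=P[m];print(np.percentile(Q[:,2],[50,90,99,99.9]))
for sg in(-1,1):
    q=Q[(Q[:,1]*sg>0)&(Q[:,2]>150)];print(sg,q.min(0).round(1),q.max(0).round(1))
    for z0 in range(110,166,5):
        q=Q[(Q[:,1]*sg>0)&(abs(Q[:,2]-z0)<2.5)]
        if len(q):print(z0,abs(q[:,1]).min().round(1),abs(q[:,1]).max().round(1),q[:,0].max().round(1))
E
```

```text
[100.18373419 131.66879494 154.60150524 159.75623145]
-1 [-10.5 -55.7 150. ] [ 11.9 -42.7 161.2]
110 37.4 70.0 14.9
115 41.2 69.8 14.6
120 42.7 64.7 13.8
125 42.5 50.0 12.5
130 42.5 57.0 12.2
135 42.7 57.0 12.3
140 42.7 57.0 12.4
145 42.7 57.0 12.3
150 42.7 56.2 12.1
155 42.7 54.7 11.9
160 42.8 43.6 9.9
1 [-10.7  41.6 150. ] [ 12.1  54.8 161.1]
110 36.4 69.9 14.7
115 39.9 69.7 15.0
120 41.7 65.4 13.6
125 41.6 53.3 12.5
130 41.7 56.0 12.5
135 41.6 56.3 12.1
140 41.7 55.9 12.0
145 41.6 56.1 12.2
150 41.7 55.8 12.1
155 41.6 54.1 12.1
160 41.9 42.6 10.2
```

Call:
arm_command --steps '[1,-0.375,-0.92,0.1,0,0,0.3,1,-0.375,-0.92,0.1,0,0,0.3,1,-0.375,-0.92,0.1,0,0,0.3,1,-0.375,-0.92,0.1,0,0,0.3,1,-0.375,-0.92,0.1,0,0,0.3,1,-0.375,-0.92,0.1,0,0,0.3,1,-0.375,-0.92,0.1,0,0,0.3,1,-0.375,-0.92,0.1,0,0,0.3,1,-0.375,-0.92,0.1,0,0,0.3,1,-0.375,-0.92,0.1,0,0,0.3,1,-0.375,-0.92,0.1,0,0,0.3,1,-0.375,-0.92,0.1,0,0,0.3,1,-0.375,-0.92,0.1,0,0,0.3,1,-0.375,-0.92,0.1,0,0,0.3,1,-0.375,-0.92,0.1,0,0,0.3,1,-0.375,-0.92,0.1,0,0,0.2,1,0,0,0,0,0,0,1,0,0,0,0,0,0,1,0,0,0,0,0,0]'

```text
clock: 4.75
position: [456.6, -349.7, 360.6]
tool_rot: [0.016, 1.0, 0.0, -0.0]
force: [-1.1, 1.3, 1.0]
width: 85.3
finger_force: 0.0
```

```bash
python3 - <<'E'
from h import *
s=sense();p,d=get_image("wrist");np.savez("pics/w2.npz",p=p,d=d,pos=s["position"],rot=s["tool_rot"])
print(s["clock"],s["position"],yaw(s),s["force"])
cv2.imwrite("pics/w2.png",cv2.resize(p[:,:,::-1],(800,600)))
C=cam("wrist",s);H,S,V=hsv(p);m=(H<20)&(S>80)&(V>60)
for c in blobs(m,1500):
    w,y,l,uv=quad(C,c,12);print("base",w.round(2),y.round(4),l.round(1),uv.round(1).tolist())
E
```

```text
4.75 [ 456.64899732 -349.68024934  360.6019163 ] 3.1097845269807007 [-1.08991906  1.33606095  0.95992177]
base [ 448.05 -354.37] -0.0997 [ 790.6 1316.   523.5   70.8] [[220.5, 100.0], [290.1, 104.6], [247.5, 563.0], [247.5, -999.3]]
```

View pics/w2.png

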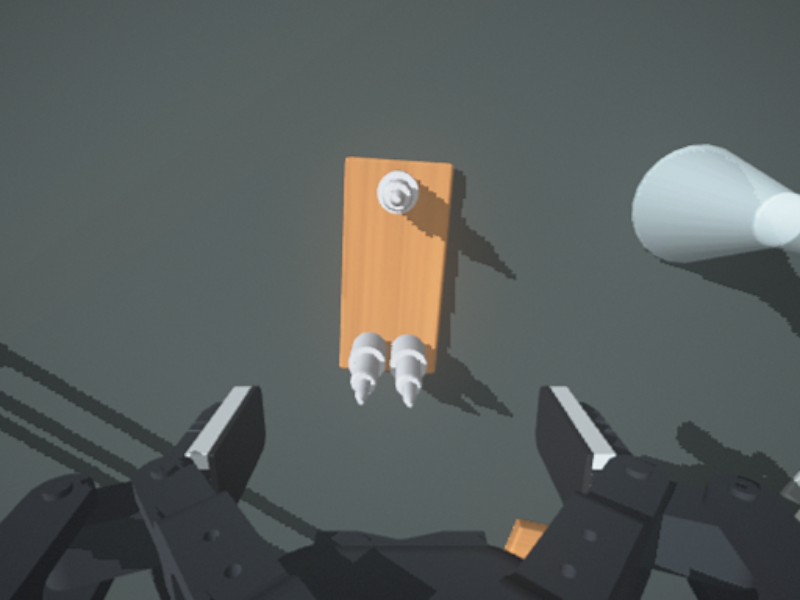

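The picture shows the stand base at (395,262) with the lone post at (398,192), nearest the robot, and the twin tips at (361,402) and (408,405). I'll fit the base edges and the tips.

```bash
cat >> h.py <<'E'
def cloud(C,d):
    K,R,o=C;v,u=np.mgrid[:384,:512];return np.stack([(u-K[0,2])/K[0,0]*d,(v-K[1,2])/K[1,1]*d,d],-1)@R.T+o
def stand(C,p,d):
    P=cloud(C,d);H,S,V=hsv(p);c=max(blobs((H<20)&(S>80)&(V>60),1500),key=cv2.contourArea)[:,0].astype(float)
    W=ray(C,c,12)[:,:2];ok=d>0
    ct=ray(C,[cv2.minAreaRect(c.astype(np.float32))[0]],12)[0,:2]
    near=np.hypot(P[...,0]-ct[0],P[...,1]-ct[1])<110
    m=ok&near&(P[...,2]>78)&(P[...,2]<100)
    n,l,st,cc=cv2.connectedComponentsWithStats(m.astype(np.uint8));T=[]
    for i in range(1,n):
        q=P[l==i]
        if len(q)<6:continue
        t=q[q[:,2]>q[:,2].max()-5];T.append((len(q),q[:,2].max().round(1),t.mean(0).round(1)));print("tip",T[-1],"upper part mean",q.mean(0).round(1))
    return W,T,P,near
E
python3 - <<'E'
from h import *
D=np.load("pics/w2.npz");s=dict(position=D["pos"],tool_rot=D["rot"]);C=cam("wrist",s)
W,T,P,near=stand(C,D["p"],D["d"])
# rotate by rough yaw and fit sides
y=-.03
for _ in range(4):
    c,sn=np.cos(y),np.sin(y);Q=W@np.array([[c,-sn],[sn,c]])
    mx=(Q[:,0]<Q[:,0].max()-30)&(Q[:,0]>Q[:,0].min()+8);yc=np.median(Q[:,1])
    hi,lo=Q[mx&(Q[:,1]>Q[:,1].max()-4)],Q[mx&(Q[:,1]<Q[:,1].min()+4)]
    f=[np.polyfit(a[:,0],a[:,1],1) for a in(hi,lo)];y+=np.arctan((f[0][0]+f[1][0])/2)
print("yaw",y,"slopes",f[0][0],f[1][0],"width",np.median(hi[:,1])-np.median(lo[:,1]))
ymid=(np.median(hi[:,1])+np.median(lo[:,1]))/2
e=Q[(abs(Q[:,1]-ymid)<28)&(Q[:,0]<Q[:,0].min()+4)];x0=np.median(e[:,0]);far=Q[(Q[:,0]>Q[:,0].max()-2.5)];
print("len",np.median(far[:,0])-x0)
for xm in(x0+76-.3,(x0+np.median(far[:,0]))/2):print("centre",(np.array([[c,-sn],[sn,c]])@[xm,ymid]).round(2))
m=near&(abs(P[...,2]-70)<1.0)
n,l,st,cc=cv2.connectedComponentsWithStats(m.astype(np.uint8))
for i in range(1,n):
    if st[i,4]>4:
        q=P[l==i];print("shoulder70",st[i,4],q.mean(0).round(1),np.ptp(q,0).round(1))
for z in(40,):
    m=near&(abs(P[...,2]-z)<1.0);n,l,st,cc=cv2.connectedComponentsWithStats(m.astype(np.uint8))
    for i in range(1,n):
        if st[i,4]>4:
            q=P[l==i];print("sh40",st[i,4],q.mean(0).round(1),np.ptp(q,0).round(1))
E
```

```text
tip (82, np.float64(93.4), array([ 400. , -349.7,   90.5])) upper part mean [ 399.6 -349.7   87.6]
tip (88, np.float64(92.3), array([ 511.1, -374.1,   89.9])) upper part mean [ 510.1 -374.    85.7]
tip (89, np.float64(92.4), array([ 513.8, -346.7,   89.9])) upper part mean [ 512.7 -346.7   85.4]
yaw -0.09337549907873827 slopes -0.00037163684120274283 0.00037160628406353747 width 70.67739097344736
len 148.9020424555414
centre [ 456.97 -354.82]
centre [ 455.73 -354.7 ]
shoulder70 135 [ 399.1 -349.6   69.9] [14.2 13.8  1.9]
shoulder70 83 [ 509.5 -374.1   69.8] [12.9 13.6  2. ]
shoulder70 96 [ 511.9 -346.7   69.9] [12.8 14.4  1.9]
sh40 201 [ 397.4 -350.2   39.9] [24.9 24.7  2. ]
sh40 145 [ 507.7 -373.6   39.9] [20.4 23.7  1.9]
sh40 141 [ 510.3 -346.7   39.9] [20.8 24.4  2. ]
```

Call:
arm_command --steps '[1,0.377,0.909,-0.1,0,0,-0.3,1,0.377,0.909,-0.1,0,0,-0.3,1,0.377,0.909,-0.1,0,0,-0.3,1,0.377,0.909,-0.1,0,0,-0.3,1,0.377,0.909,-0.1,0,0,-0.3,1,0.377,0.909,-0.1,0,0,-0.3,1,0.377,0.909,-0.1,0,0,-0.3,1,0.377,0.909,-0.1,0,0,-0.3,1,0.377,0.909,-0.1,0,0,-0.3,1,0.377,0.909,-0.1,0,0,-0.3,1,0.377,0.909,-0.1,0,0,-0.3,1,0.377,0.909,-0.1,0,0,-0.3,1,0.377,0.909,-0.1,0,0,-0.3,1,0.377,0.909,-0.1,0,0,-0.3,1,0.377,0.909,-0.1,0,0,-0.3,1,0.377,0.909,-0.1,0,0,-0.21,1,0,0,-0.9,0,0,0,1,0,0,-0.9,0,0,0,1,0,0,0,0,0,0,1,0,0,0,0,0,0]'

```text
clock: 6.8
position: [606.8, 13.5, 275.5]
tool_rot: [0.22, 0.976, -0.0, -0.001]
force: [-0.9, -1.8, -0.3]
width: 85.1
finger_force: 0.0
```

```bash
python3 - <<'E'
from h import *
s=sense();print(s["clock"],s["position"],yaw(s)-2.6987,np.array([607.41,13.72,182])-s["position"])
E
```

```text
6.8 [606.7799136   13.47271188 275.46492451] -7.898272546214002e-06 [  0.6300864    0.24728812 -93.46492451]
```

Position is good. I'll descend 93.5 mm, close at 40 N, then lift slightly.

Call:
arm_command --newtons 40 --steps '[1,0.02,0.01,-0.8,0,0,0,1,0,0,-0.8,0,0,0,1,0,0,-0.8,0,0,0,1,0,0,-0.7,0,0,0,1,0,0,-0.4,0,0,0,1,0,0,-0.24,0,0,0,1,0,0,0,0,0,0,-1,0,0,0,0,0,0,-1,0,0,0,0,0,0,-1,0,0,0,0,0,0,-1,0,0,0,0,0,0,-1,0,0,0,0,0,0,-1,0,0,0,0,0,0,-1,0,0,0,0,0,0]'

```text
clock: 8.2
position: [608.5, 12.9, 183.6]
tool_rot: [0.22, 0.975, 0.0, 0.001]
force: [-1.3, 0.1, 5.0]
width: 57.1
finger_force: 43.4
```

Call:
arm_command --steps '[-1,0,0,0.2,0,0,0,-1,0,0,0.4,0,0,0,-1,0,0,0.8,0,0,0,-1,0,0,1,0,0,0,-1,0,0,1,0,0,0,-1,0,0,1,0,0,0,-1,0,0,1,0,0,0,-1,0,0,0.6,0,0,0,-1,0,0,0,0,0,0,-1,0,0,0,0,0,0]'

```text
clock: 9.2
position: [607.5, 13.0, 331.7]
tool_rot: [0.22, 0.975, -0.0, -0.0]
force: [0.6, 0.1, -2.6]
width: 56.8
finger_force: 43.1
```

```bash
python3 - <<'E'
from h import *
T=get_calibration("wrist")["tool_from_camera"];K=get_calibration("wrist")["K"]
s=[sense() for _ in range(5)];print([x["position"].round(2).tolist() for x in s],yaw(s[0]),s[0]["force"],s[0]["width"])
p,d=get_image("wrist");np.savez("pics/w3.npz",p=p,d=d);cv2.imwrite("pics/w3.png",cv2.resize(p[:,:,::-1],(800,600)))
Ct=(K,T[:3,:3],T[:3,3]);P=cloud(Ct,d);H,S,V=hsv(p)
m=(d>0)&(P[...,2]>130)&(P[...,2]<170)&(S<40)&(V>150)
q=P[m];q=q[abs(q[:,1])<35];A=np.c_[q[:,:2],np.ones(len(q))];print("plane",np.linalg.lstsq(A,q[:,2],rcond=None)[0],np.percentile(q[:,2],[5,50,95]))
z=np.median(q[:,2])
for c in blobs(m,3000):
    w,y,l,uv=quad(Ct,c,z);print("in tool",w.round(2),y.round(4),l.round(1),uv.round(1).tolist())
E
```

```text
[[607.47, 12.98, 331.69], [607.47, 12.98, 331.69], [607.47, 12.98, 331.69], [607.47, 12.98, 331.69], [607.47, 12.98, 331.69]] 2.6976616518381356 [ 0.57688018  0.14286987 -2.56080341] 56.77890572819028
plane [-4.49836233e-03  3.74934211e-04  1.49974136e+02] [148.64083553 149.71553166 151.01246834]
in tool [42.29 -0.49] -0.0002 [70.5 57.8 65.4 57.6] [[331.5, 100.0], [319.8, 264.5], [190.7, 254.5], [179.6, 100.0]]
```

The plate is held level with its underside about 158 mm ahead of the TCP, so it seats at TCP z of about 198. I'll carry it over the stand.

Call:
arm_command --steps '[-1,-0.2,-0.5,0.2,0,0,0.25,-1,-0.375,-0.92,0.2,0,0,0.25,-1,-0.375,-0.92,0,0,0,0.25,-1,-0.375,-0.92,0,0,0,0.25,-1,-0.375,-0.92,0,0,0,0.25,-1,-0.375,-0.92,0,0,0,0.25,-1,-0.375,-0.92,0,0,0,0.25,-1,-0.375,-0.92,0,0,0,0.25,-1,-0.375,-0.92,0,0,0,0.25,-1,-0.375,-0.92,0,0,0,0.25,-1,-0.375,-0.92,0,0,0,0.25,-1,-0.375,-0.92,0,0,0,0.25,-1,-0.375,-0.92,0,0,0,0.25,-1,-0.375,-0.92,0,0,0,0.25,-1,-0.375,-0.92,0,0,0,0.25,-1,-0.375,-0.92,0,0,0,0.25,-1,-0.2,-0.5,0,0,0,0,-1,-0.18,-0.4,0,0,0,0,-1,0,0,0,0,0,0,-1,0,0,0,0,0,0]'

```text
clock: 11.25
position: [452.7, -366.5, 341.7]
tool_rot: [0.047, 0.999, 0.001, -0.0]
force: [0.6, -0.6, -0.8]
width: 56.7
finger_force: 43.2
```

```bash
python3 - <<'E'
from h import *
s=sense();print(s["clock"],s["position"],(3.0476-yaw(s))*180/np.pi/5,(np.array([457.3,-354.4,260])-s["position"])/25,s["force"],s["width"])
p,d=get_image("wrist");cv2.imwrite("pics/w4.png",cv2.resize(p[:,:,::-1],(800,600)))
E
```

```text
11.25 [ 452.67180034 -366.50399404  341.74413256] 0.00957023492613877 [ 0.18512799  0.48415976 -3.2697653 ] [ 0.6155126  -0.62277757 -0.8109553 ] 56.67311798592867
```

View pics/w4.png

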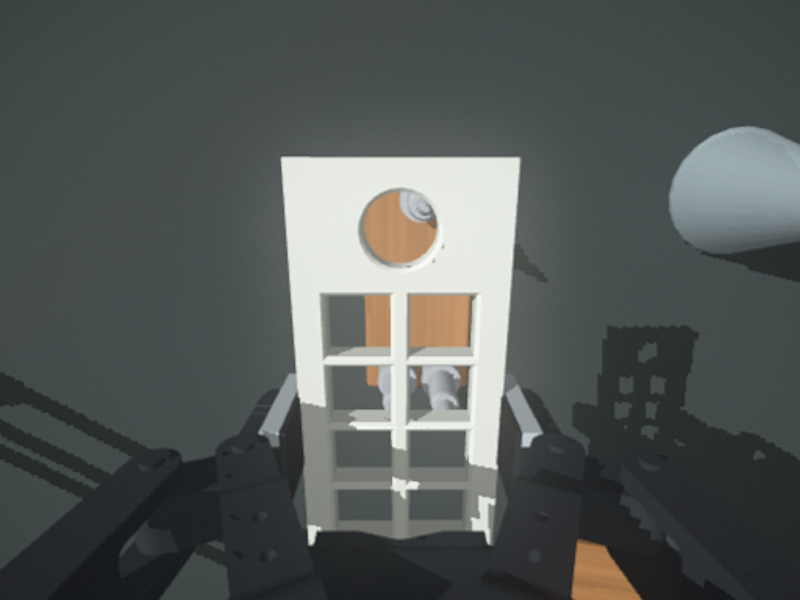

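The picture shows the plate in hand, with the lone post at (418,205) visible through its lone hole at (400,228). My row count overshot by about 12 mm. I'll correct that and lower to just above the tips.

Call:
arm_command --steps '[-1,0.09,0.25,-0.5,0,0,0,-1,0.095,0.234,-1,0,0,0,-1,0,0,-1,0,0,0,-1,0,0,-0.5,0,0,0,-1,0,0,0,0,0,0,-1,0,0,0,0,0,0,-1,0,0,0,0,0,0]'

```text
clock: 12.0
position: [457.9, -355.4, 268.6]
tool_rot: [0.047, 0.999, -0.001, 0.001]
force: [-0.7, 0.2, -0.9]
width: 56.9
finger_force: 43.1
```

```bash
cat > chk.py <<'E'
from h import *
import sys
s=sense();p,d=get_image("wrist");C=cam("wrist",s);P=cloud(C,d);Rt=Ro.from_quat(s["tool_rot"]).as_matrix()
print(s["clock"],s["position"],yaw(s),s["force"].round(1),s["width"])
Pt=(P-s["position"])@Rt
for z0 in map(float,sys.argv[2:]):   # features at world height bands near each post
    m=(d>0)&(abs(P[...,2]-z0)<1.5)&(P[...,0]>300)
    n,l,st,cc=cv2.connectedComponentsWithStats(m.astype(np.uint8))
    for i in range(1,n):
        if 4<st[i,4]<3000:print("z",z0,st[i,4],P[l==i].mean(0).round(1),"tool",Pt[l==i].mean(0).round(1),cc[i].round(0))
# plate: holes in the bright mask
zt=Pt[...,2];H,S,V=hsv(p);m=((d>0)&(zt>145)&(zt<156)).astype(np.uint8)
cs,hi=cv2.findContours(m,cv2.RETR_CCOMP,cv2.CHAIN_APPROX_NONE)
for c,h in zip(cs,hi[0]):
    a=cv2.contourArea(c)
    if h[3]>=0 and a>300:
        (x,y),r=cv2.minEnclosingCircle(c);w=ray(C,[[x,y]],s["position"][2]-150)[0];print("hole",(round(x),round(y)),round(r,1),a,a/np.pi/r/r,"world",w.round(2),"tool",((w-s["position"])@Rt).round(2))
cv2.imwrite(sys.argv[1],cv2.resize(p[:,:,::-1],(800,600)))
E
python3 chk.py pics/w5.png 90 70
```

```text
12.0 [ 457.93260403 -355.42527757  268.56356102] 3.0468056532494163 [-0.7  0.2 -0.9] 56.9149223797838
z 90.0 53 [ 399.6 -349.5   90.1] tool [ 59.    0.7 178.3] [258. 138.]
z 90.0 43 [ 510.9 -374.1   90. ] tool [-54.1 -13.3 178.7] [234. 328.]
z 90.0 40 [ 513.4 -346.4   89.9] tool [-54.   14.5 178.8] [280. 328.]
z 70.0 336 [ 399.6 -349.7   69.8] tool [ 59.1   0.5 198.6] [257. 133.]
z 70.0 17 [ 505.  -373.1   69.2] tool [-48.1 -12.8 199.5] [237. 298.]
z 70.0 19 [ 507.5 -346.1   69. ] tool [-48.   14.3 199.6] [278. 297.]
z 70.0 6 [ 517.3 -370.5   69.9] tool [-60.1  -9.1 198.8] [243. 314.]
z 70.0 5 [ 518.9 -351.5   69.9] tool [-59.9  10.  198.8] [271. 313.]
hole (278, 324) 21.3 849.5 0.5975728961526999 world [ 485.44 -347.59  118.56] tool [-26.33  10.65 150.04]
hole (232, 324) 21.7 848.0 0.5723870012548026 world [ 483.65 -369.79  118.56] tool [-26.65 -11.62 150.07]
hole (280, 287) 22.5 994.5 0.6268443789336017 world [ 465.17 -345.43  118.56] tool [ -5.94  10.88 150.  ]
hole (231, 287) 22.5 999.0 0.6296807788382786 world [ 463.05 -367.94  118.56] tool [ -5.97 -11.73 150.03]
hole (281, 248) 24.7 1193.5 0.6225313795986958 world [ 445.53 -343.6   118.56] tool [ 13.78  10.84 149.95]
hole (230, 248) 24.7 1210.0 0.6311378042014426 world [ 443.41 -366.03  118.56] tool [ 13.76 -11.69 149.99]
hole (282, 206) 26.7 1442.0 0.6435323177793235 world [ 425.47 -341.77  118.56] tool [ 33.92  10.76 149.91]
hole (229, 206) 26.4 1433.5 0.6542831404646587 world [ 423.38 -363.87  118.56] tool [ 33.91 -11.44 149.95]
hole (256, 145) 24.7 1805.0 0.9402361085248395 world [ 399.1  -350.45  118.56] tool [ 59.35  -0.37 149.88]
```

The camera-relative offset agrees with my target, needing about (-0.6, +1.0) mm. I'll apply it and lower to just above the upper shoulders.

Call:
arm_command --steps '[-1,-0.024,0.04,-0.2,0,0,0,-1,0,0,-0.4,0,0,0,-1,0,0,-0.4,0,0,0,-1,0,0,-0.4,0,0,0,-1,0,0,-0.14,0,0,0,-1,0,0,0,0,0,0,-1,0,0,0,0,0,0]'

```text
clock: 12.75
position: [456.7, -354.0, 228.5]
tool_rot: [0.047, 0.999, 0.0, -0.0]
force: [-0.7, -0.6, -2.1]
width: 57.1
finger_force: 43.2
```

```bash
python3 chk.py pics/w6.png 90 | grep -v " -11\| 10\." 
```

```text
12.75 [ 456.71040117 -354.00088652  228.50361267] 3.0467125311275836 [-0.7 -0.6 -2.1] 57.05509758289399
z 90.0 103 [ 399.7 -349.5   90.1] tool [ 57.2  -0.9 138.4] [254. 155.]
z 90.0 142 [ 448.6 -383.8   90. ] tool [  5.2 -30.4 138.5] [183. 280.]
z 90.0 158 [ 453.8 -324.    90. ] tool [  5.7  29.6 138.5] [328. 279.]
z 90.0 38 [ 445.4 -393.2   89.7] tool [  7.6 -40.1 138.8] [159. 275.]
z 90.0 33 [ 452.8 -314.3   89.9] tool [  7.6  39.1 138.6] [352. 275.]
hole (256, 145) 24.8 1807.0 0.9333572193366835 world [ 397.59 -348.79   78.5 ] tool [ 59.33  -0.41 150.  ]
```

View pics/w6.png

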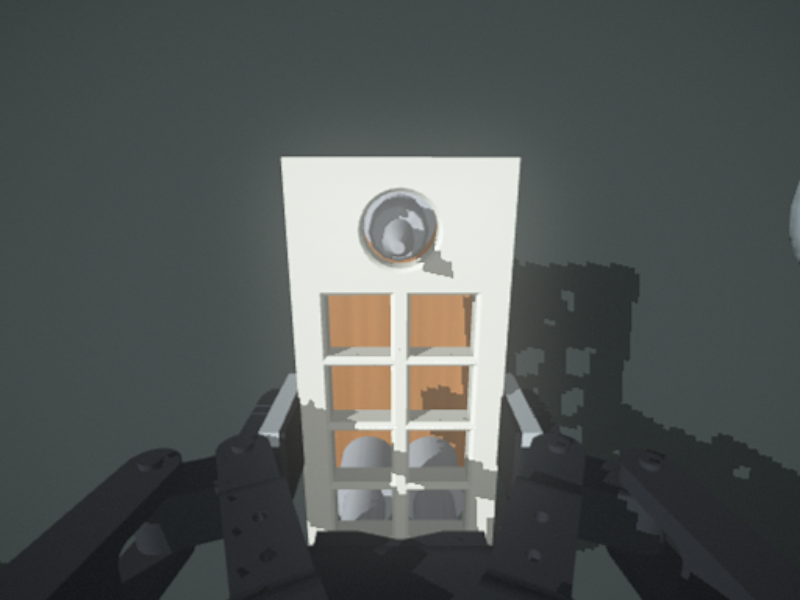

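The hole is centred at (399,228) and the post tip shows at (397,238) inside it. The post sits 1.3 mm short in x and 0.5 mm off in y, so I'll nudge and recheck.

Call:
arm_command --steps '[-1,0.052,-0.02,0,0,0,0,-1,0,0,0,0,0,0,-1,0,0,0,0,0,0]'

```text
clock: 13.1
position: [458.1, -354.5, 228.9]
tool_rot: [0.047, 0.999, -0.0, 0.0]
force: [0.1, -0.3, -1.4]
width: 57.3
finger_force: 43.2
```

```bash
python3 chk.py pics/w7.png 90 76| grep  "z\|59" | head -12
```

```text
13.1 [ 458.11417389 -354.49594043  228.86153693] 3.0468497436138593 [ 0.1 -0.3 -1.4] 57.3112021251437
z 90.0 87 [ 399.8 -349.4   90.1] tool [ 58.6  -0.4 138.8] [255. 151.]
z 90.0 147 [ 450.  -384.3   90. ] tool [  5.3 -30.4 138.9] [183. 279.]
z 90.0 146 [ 456.1 -324.8   90. ] tool [  4.9  29.4 138.9] [327. 280.]
z 90.0 42 [ 446.9 -393.7   89.8] tool [  7.5 -40.1 139.1] [159. 275.]
z 90.0 42 [ 454.4 -314.8   89.8] tool [  7.5  39.2 139. ] [351. 275.]
z 76.0 6 [ 396.6 -350.8   76.3] tool [ 61.7  -2.1 152.5] [251. 138.]
z 76.0 6 [ 397.2 -347.1   76.2] tool [ 61.4   1.6 152.7] [260. 139.]
z 76.0 61 [ 407.2 -344.9   76.1] tool [ 51.7   4.8 152.8] [268. 163.]
z 76.0 7 [ 401.5 -359.3   76.4] tool [ 55.9 -10.1 152.5] [232. 153.]
z 76.0 10 [ 404.4 -358.2   76.3] tool [ 53.2  -8.7 152.6] [235. 159.]
z 76.0 22 [ 408.  -354.9   76.4] tool [ 49.9  -5.1 152.5] [244. 167.]
```

Aligned: post and hole both at (58.6, -0.4) in the tool frame. I'll lower onto the 17 mm section slowly.

Call:
arm_command --steps '[-1,0,0,-0.12,0,0,0,-1,0,0,-0.12,0,0,0,-1,0,0,-0.12,0,0,0,-1,0,0,0,0,0,0]'

```text
clock: 13.55
position: [457.7, -354.1, 219.0]
tool_rot: [0.047, 0.999, 0.0, -0.001]
force: [-0.9, 0.1, -1.2]
width: 57.1
finger_force: 43.2
```

Call:
arm_command --steps '[-1,0,0,-0.15,0,0,0,-1,0,0,-0.15,0,0,0,-1,0,0,-0.15,0,0,0,-1,0,0,-0.15,0,0,0,-1,0,0,-0.1,0,0,0,-1,0,0,0,0,0,0]'

```text
clock: 14.15
position: [457.8, -354.2, 201.6]
tool_rot: [0.047, 0.999, 0.0, -0.0]
force: [-0.5, 0.0, -0.9]
width: 57.1
finger_force: 43.2
```

Call:
arm_command --steps '[-1,0,0,-0.06,0,0,0,-1,0,0,-0.05,0,0,0,-1,0,0,0,0,0,0]'

```text
clock: 14.45
position: [458.0, -354.4, 199.4]
tool_rot: [0.047, 0.999, 0.0, -0.0]
force: [0.5, 0.4, -2.3]
width: 57.4
finger_force: 43.2
```

Call:
arm_command --steps '[-1,0,0,-0.04,0,0,0,-1,0,0,-0.04,0,0,0,-1,0,0,0,0,0,0]'

```text
clock: 14.75
position: [458.1, -354.5, 197.7]
tool_rot: [0.047, 0.999, -0.0, 0.0]
force: [0.5, -0.1, -0.5]
width: 56.9
finger_force: 43.3
```

Call:
arm_command --steps '[-1,0,0,-0.04,0,0,0,-1,0,0,-0.04,0,0,0,-1,0,0,0,0,0,0]'

```text
clock: 15.05
position: [458.1, -354.6, 197.5]
tool_rot: [0.047, 0.999, -0.0, 0.0]
force: [-4.3, 3.3, 11.7]
width: 57.3
finger_force: 44.5
```

Contact at 11.7 N and the right height, so it's seated. I'll release, rise and look.

Call:
arm_command --steps '[1,0,0,0,0,0,0,1,0,0,0,0,0,0,1,0,0,0,0,0,0,1,0,0,0,0,0,0,1,0,0,0,0,0,0,1,0,0,0.4,0,0,0,1,0,0,0.8,0,0,0,1,0,0,1,0,0,0,1,0,0,1,0,0,0,1,0,0,1,0,0,0,1,0,0,1,0,0,0,1,0,0,1,0,0,0,1,0,0,0.3,0,0,0,1,0,0,0,0,0,0,1,0,0,0,0,0,0]'

```text
clock: 16.55
position: [457.7, -354.1, 357.0]
tool_rot: [0.047, 0.999, 0.0, -0.001]
force: [-0.2, 0.5, -0.0]
width: 85.5
finger_force: 0.0
```

```bash
python3 - <<'E'
from h import *
s=sense();p,d=get_image("wrist");C=cam("wrist",s);P=cloud(C,d);H,S,V=hsv(p)
print(s["clock"],s["position"],yaw(s),s["force"].round(1),s["width"])
m=(d>0)&(abs(P[...,2]-48)<3)&(S<40)&(V>150);q=P[m];A=np.c_[q[:,:2]-q[:,:2].mean(0),np.ones(len(q))]
print("plane",np.linalg.lstsq(A,q[:,2],rcond=None)[0],len(q))
m=(P[...,2]>44)&(d>0)&(abs(P[...,0]-457)<90)&(abs(P[...,1]+354)<45)&(P[...,2]<52)
c=max(blobs(m,500),key=cv2.contourArea);print(quad(C,c,48))
for z0 in(90,70):
    m=(d>0)&(abs(P[...,2]-z0)<1.5)&(abs(P[...,1]+354)<45);n,l,st,cc=cv2.connectedComponentsWithStats(m.astype(np.uint8))
    for i in range(1,n):
        if st[i,4]>4:print(z0,st[i,4],P[l==i].mean(0).round(1))
cv2.imwrite("pics/w8.png",cv2.resize(p[:,:,::-1],(800,600)))
E
```

```text
16.55 [ 457.66040467 -354.14775203  357.03953104] 3.0467364965591823 [-0.2  0.5 -0. ] 85.51589864310147
plane [-1.76689727e-03  8.31462506e-04  4.77260925e+01] 5807
(array([ 456.13209514, -355.05756316]), np.float64(-0.09542605867399323), array([148.46723385,  56.85856047, 148.43310926,  57.10441081]), array([[286.80565469, 102.        ],
       [282.21469933, 252.        ],
       [227.28995867, 252.        ],
       [222.58613996, 102.        ]]))
90 24 [ 399.8 -349.8   89.9]
90 15 [ 510.9 -374.4   90.3]
90 17 [ 513.8 -346.6   90.1]
70 167 [ 399.5 -349.8   69.7]
70 110 [ 509.9 -373.9   69.8]
70 102 [ 512.3 -346.5   69.7]
```

View pics/w8.png

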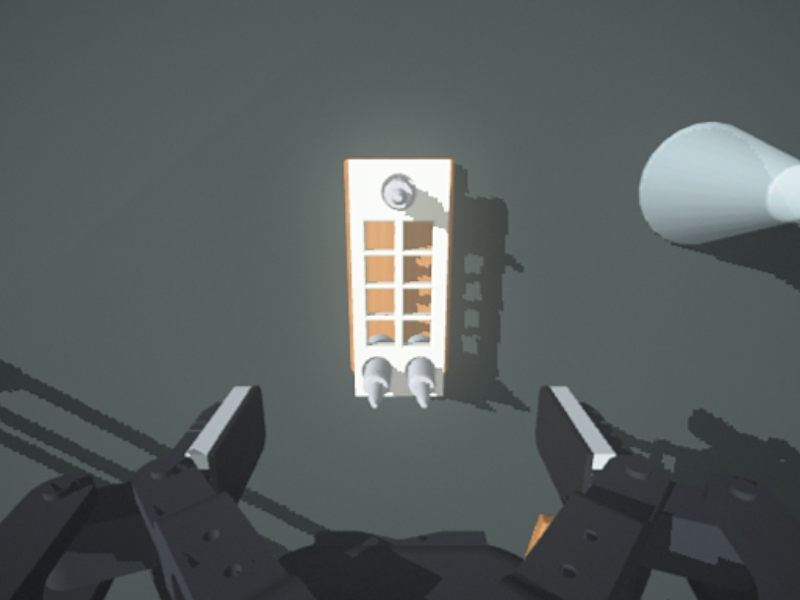

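The lower plate lies flat on the lower shoulders: top at z = 47.7, centre (456,-355), all three posts through at (398,190), (377,370) and (421,370). Next I'll go to the grey cassette.

Call:
arm_command --steps '[1,0.046,0.96,0,0,0,-0.218,1,0.046,0.96,0,0,0,-0.218,1,0.046,0.96,0,0,0,-0.218,1,0.046,0.96,0,0,0,-0.218,1,0.046,0.96,0,0,0,-0.218,1,0.046,0.96,0,0,0,-0.218,1,0.046,0.96,0,0,0,-0.218,1,0.046,0.96,0,0,0,-0.218,1,0.046,0.96,0,0,0,-0.218,1,0.046,0.96,0,0,0,-0.218,1,0.046,0.96,0,0,0,-0.218,1,0.046,0.96,0,0,0,-0.218,1,0.046,0.96,0,0,0,-0.218,1,0.046,0.96,0,0,0,-0.218,1,0.046,0.96,0,0,0,-0.218,1,0.046,0.96,0,0,0,-0.218,1,0.046,0.96,0,0,0,-0.218,1,0.046,0.96,0,0,0,-0.218,1,0.046,0.96,0,0,0,-0.218,1,0.046,0.96,0,0,0,-0.218]'

```text
clock: 18.6
position: [480.2, 126.5, 356.2]
tool_rot: [0.236, 0.972, -0.001, -0.002]
force: [0.2, 0.1, 0.1]
width: 85.0
finger_force: 0.0
```

Call:
arm_command --steps '[1,0.046,0.955,-0.19,0,0,0,1,0.046,0.955,-0.19,0,0,0,1,0.046,0.955,-0.19,0,0,0,1,0.046,0.955,-0.19,0,0,0,1,0.046,0.955,-0.19,0,0,0,1,0.046,0.955,-0.19,0,0,0,1,0.046,0.955,-0.19,0,0,0,1,0.046,0.955,-0.19,0,0,0,1,0,0,0,0,0,0,1,0,0,0,0,0,0,1,0,0,0,0,0,0]'

```text
clock: 19.7
position: [489.8, 315.8, 319.2]
tool_rot: [0.236, 0.972, -0.001, -0.001]
force: [-0.5, 0.2, 0.5]
width: 85.1
finger_force: 0.0
```

```bash
python3 - <<'E'
from h import *
s=sense();p,d=get_image("wrist");np.savez("pics/w9.npz",p=p,d=d,pos=s["position"],rot=s["tool_rot"])
C=cam("wrist",s);P=cloud(C,d);H,S,V=hsv(p);print(s["clock"],s["position"],yaw(s),s["width"])
m=(S<40)&(V>190)
for c in blobs(m,2500):
    w,y,l,uv=quad(C,c,34);print("white",w.round(2),y.round(4),l.round(1),uv.round(1).tolist())
cv2.imwrite("pics/w9.png",cv2.resize(p[:,:,::-1],(800,600)))
E
```

```text
19.7 [489.82201626 315.75180399 319.16864611] 2.6656841483386877 85.09272852517779
white [491.12 321.63] -0.4531 [155.8  89.1 155.7  79.2] [[213.0, 97.0], [311.0, 97.0], [311.0, 267.0], [218.4, 267.0]]
```

View pics/w9.png

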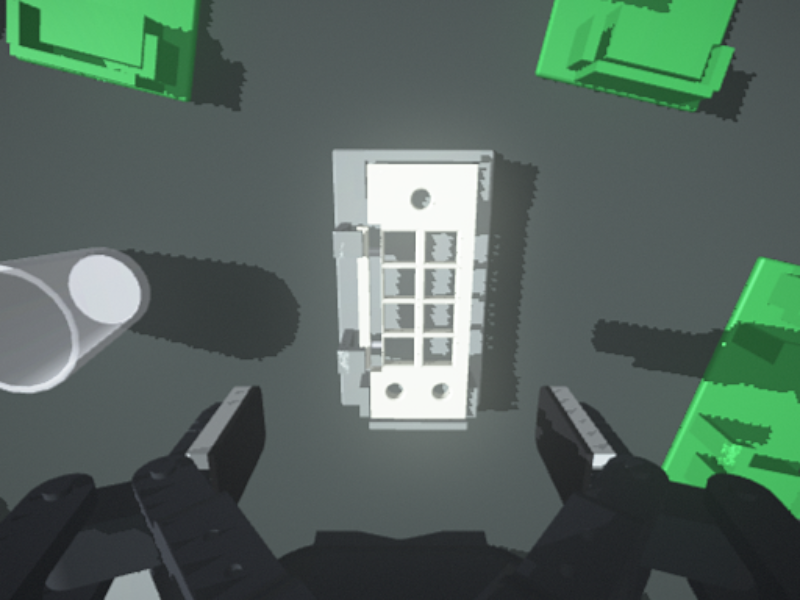

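The picture shows the upper plate in its cassette. The lone hole is at (421,199), the twins at (394,391) and (440,391), and the tab at (364,290) on the left, between catches at (350,240) and (352,365). The green look-alikes are well clear. I'll fit the plate edges and holes.

```bash
python3 - <<'E'
from h import *
D=np.load("pics/w9.npz");s=dict(position=D["pos"],tool_rot=D["rot"]);C=cam("wrist",s);p,d=D["p"],D["d"];P=cloud(C,d)
V=p.min(2).astype(int);sub=V[100:272,215:312]
print("V levels", [(x,V[150,x]) for x in range(205,320,6)], [(y,V[y,290]) for y in list(range(92,112,2))+list(range(258,280,2))])
m=(V>222)&(d>0)&(abs(P[...,2]-34)<2.5)
c=max(blobs(m,1500),key=cv2.contourArea);M=np.zeros(m.shape,np.uint8);cv2.drawContours(M,[c],-1,1,-1)
Wl=ray(C,c[:,0],34)[:,:2]-s["position"][:2];a=2.6657-np.pi
c0,s0=np.cos(a),np.sin(a);Q=Wl@np.array([[c0,-s0],[s0,c0]])  # plate-ish frame about TCP
for nm,sel,ax in(("right+y",(abs(Q[:,0])<60)&(Q[:,1]>0),1),("nearL",(Q[:,0]<-60)&(Q[:,1]>-15)&(Q[:,1]<28),0),("far",(Q[:,0]>60)&(Q[:,1]>-15)&(Q[:,1]<28),0),("tabside ends",(Q[:,1]<-10)&(abs(Q[:,0])>48)&(abs(Q[:,0])<66),1),("tab",(Q[:,1]<-10)&(abs(Q[:,0])<22),1)):
    q=Q[sel]
    if len(q)>5:
        f=np.polyfit(q[:,1-ax],q[:,ax],1);print(nm,len(q),"median",np.median(q[:,ax]).round(2),"slope",f[0].round(4),np.percentile(q[:,ax],[10,90]).round(1))
n=cv2.findContours((V[90:280,200:330]<160).astype(np.uint8),cv2.RETR_LIST,cv2.CHAIN_APPROX_NONE)[0]
for k in n:
    A=cv2.contourArea(k)
    if 40<A<250:
        (x,y),r=cv2.minEnclosingCircle(k);w=ray(C,[[x+200,y+90]],34)[0,:2]-s["position"][:2];print("hole",round(x+200,1),round(y+90,1),round(r,1),A,(w@np.array([[c0,-s0],[s0,c0]])).round(2))
E
```

```text
V levels [(205, np.int64(95)), (211, np.int64(96)), (217, np.int64(180)), (223, np.int64(181)), (229, np.int64(183)), (235, np.int64(154)), (241, np.int64(126)), (247, np.int64(126)), (253, np.int64(129)), (259, np.int64(130)), (265, np.int64(120)), (271, np.int64(229)), (277, np.int64(179)), (283, np.int64(191)), (289, np.int64(127)), (295, np.int64(250)), (301, np.int64(248)), (307, np.int64(155)), (313, np.int64(101)), (319, np.int64(88))] [(92, np.int64(101)), (94, np.int64(99)), (96, np.int64(167)), (98, np.int64(186)), (100, np.int64(185)), (102, np.int64(185)), (104, np.int64(111)), (106, np.int64(251)), (108, np.int64(247)), (110, np.int64(248)), (258, np.int64(246)), (260, np.int64(246)), (262, np.int64(246)), (264, np.int64(246)), (266, np.int64(249)), (268, np.int64(143)), (270, np.int64(149)), (272, np.int64(180)), (274, np.int64(166)), (276, np.int64(102)), (278, np.int64(103))]
right+y 278 median 8.17 slope -0.0266 [ 2.8 38.8]
nearL 53 median -73.16 slope -0.0002 [-73.2 -73.2]
far 44 median 75.22 slope 0.0205 [75.2 76.3]
tabside ends 39 median -18.41 slope -0.0039 [-18.8 -18.2]
tab 10 median -11.0 slope -0.0158 [-11.5 -10.3]
hole 303.5 257.5 9.5 67.5 [66.   44.44]
hole 251.4 249.9 4.6 50.0 [58.   -5.08]
hole 279.5 224.0 11.7 139.5 [31.59 20.8 ]
hole 280.0 203.5 12.4 142.5 [11.69 20.78]
hole 259.0 202.5 9.0 140.0 [10.76  1.91]
hole 281.0 181.0 12.7 132.5 [-9.19 21.16]
hole 259.5 180.7 10.3 163.5 [-9.43  2.28]
hole 281.5 157.5 13.4 132.5 [-30.    21.07]
hole 237.2 154.1 10.1 120.5 [-32.91 -16.91]
hole 268.7 127.0 6.1 75.5 [-55.64   9.79]
```

Call:
arm_command --steps '[1,0.12,0.18,-0.3,0,0,-0.02,1,0.113,0.177,-0.8,0,0,0,1,0,0,-0.9,0,0,0,1,0,0,-0.9,0,0,0,1,0,0,-0.6,0,0,0,1,0,0,0,0,0,0,1,0,0,0,0,0,0,1,0,0,0,0,0,0]'

```text
clock: 20.55
position: [496.7, 325.8, 233.7]
tool_rot: [0.236, 0.972, 0.001, 0.001]
force: [0.1, -0.3, 0.0]
width: 85.2
finger_force: 0.0
```

```bash
python3 - <<'E'
from h import *
s=sense();p,d=get_image("wrist");np.savez("pics/w10.npz",p=p,d=d,pos=s["position"],rot=s["tool_rot"])
C=cam("wrist",s);P=cloud(C,d);print(s["clock"],s["position"],yaw(s)-np.pi)
Rt=Ro.from_quat(s["tool_rot"]).as_matrix();Pt=(P-s["position"])@Rt
m=(d>0)&(abs(P[...,2]-34)<1.2)&(p.min(2)>150);Q=Pt[m]
for x in(25,45,55,65,70):
    q=Q[(abs(Q[:,0]-x)<2)&(abs(Q[:,1])<45)]
    if len(q):print("x",x,"y",q[:,1].min().round(1),q[:,1].max().round(1))
q=Q[abs(Q[:,1])<25];print("near end x",np.percentile(q[:,0],[99,99.9]).round(1), "z med",np.median(P[m][:,2]))
E
```

```text
20.55 [496.74374287 325.75017239 233.71147443] -0.4773055680468232
x 25 y -37.0 26.3
x 45 y -31.2 26.7
x 55 y -31.3 26.6
x 65 y -31.4 26.8
x 70 y -30.9 26.5
near end x [74.9 81.4] z med 33.83012056527858
```

Call:
arm_command --newtons 40 --steps '[1,-0.033,-0.064,-0.3,0,0,0,1,0,0,-0.7,0,0,0,1,0,0,-0.7,0,0,0,1,0,0,-0.36,0,0,0,1,0,0,0,0,0,0,1,0,0,0,0,0,0]'

```text
clock: 21.2
position: [495.3, 324.0, 181.2]
tool_rot: [0.236, 0.972, 0.0, 0.0]
force: [-0.2, -0.0, -0.2]
width: 85.1
finger_force: 0.0
```

Call:
arm_command --newtons 40 --steps '[-1,0,0,0,0,0,0,-1,0,0,0,0,0,0,-1,0,0,0,0,0,0,-1,0,0,0,0,0,0,-1,0,0,0,0,0,0,-1,0,0,0,0,0,0,-1,0,0,0,0,0,0,-1,0,0,0,0,0,0]'

```text
clock: 22.0
position: [496.2, 324.7, 182.7]
tool_rot: [0.236, 0.972, 0.002, 0.001]
force: [-0.7, 1.6, 5.4]
width: 57.2
finger_force: 43.3
```

Width is 57.2, so the tab is fully in. I'll lift gently first.

Call:
arm_command --steps '[-1,0,0,0.1,0,0,0,-1,0,0,0.15,0,0,0,-1,0,0,0.15,0,0,0,-1,0,0,0,0,0,0]'

```text
clock: 22.4
position: [495.0, 323.7, 191.1]
tool_rot: [0.236, 0.972, -0.0, -0.0]
force: [-0.2, -0.2, -0.9]
width: 57.0
finger_force: 43.3
```

Call:
arm_command --steps '[-1,0,0,0.3,0,0,0,-1,0,0,0.6,0,0,0,-1,0,0,1,0,0,0,-1,0,0,1,0,0,0,-1,0,0,1,0,0,0,-1,0,0,1,0,0,0,-1,0,0,1,0,0,0,-1,0,0,0.4,0,0,0,-1,0,0,0,0,0,0,-1,0,0,0,0,0,0]'

```text
clock: 23.4
position: [494.8, 323.7, 347.9]
tool_rot: [0.236, 0.972, -0.0, -0.0]
force: [-0.2, -0.2, -1.9]
width: 56.6
finger_force: 43.3
```

```bash
cat > chk2.py <<'E'
from h import *
import sys
s=sense();p,d=get_image("wrist");C=cam("wrist",s);P=cloud(C,d);Rt=Ro.from_quat(s["tool_rot"]).as_matrix();Pt=(P-s["position"])@Rt
print(s["clock"],s["position"],yaw(s),s["force"].round(1),s["width"])
z=Pt[...,2];m=(d>0)&(z>144)&(z<157)&(abs(Pt[...,1])<36)&(p.min(2)>120);q=Pt[m];q=q[(q[:,0]>20)]
A=np.c_[q[:,:2],np.ones(len(q))];print("plane",np.linalg.lstsq(A,q[:,2],rcond=None)[0].round(4),"top",np.median(q[:,2]).round(1))
e=q[abs(q[:,1])<20];print("near end x",np.percentile(e[:,0],[95,99,99.9]).round(2),"y",[(x,q[abs(q[:,0]-x)<2][:,1].min().round(1),q[abs(q[:,0]-x)<2][:,1].max().round(1)) for x in(30,55,70)])
cs,hi=cv2.findContours(((d>0)&(z>144)&(z<157)).astype(np.uint8),cv2.RETR_CCOMP,cv2.CHAIN_APPROX_NONE)
for c,h in zip(cs,hi[0]):
    a=cv2.contourArea(c);(x,y),r=cv2.minEnclosingCircle(c)
    if h[3]>=0 and a>100 and a/np.pi/r/r>.75:
        M=cv2.moments(c);w=ray(C,[[x,y],[M["m10"]/M["m00"],M["m01"]/M["m00"]]],s["position"][2]-np.median(q[:,2]));print("hole",(round(x),round(y)),round(r,1),((w-s["position"])@Rt).round(2).tolist())
for z0 in map(float,sys.argv[2:]):
    m=(d>0)&(abs(P[...,2]-z0)<1.5)&(Pt[...,0]>40)&(Pt[...,0]<75)&(abs(Pt[...,1])<20);n,l,st,cc=cv2.connectedComponentsWithStats(m.astype(np.uint8))
    for i in range(1,n):
        if st[i,4]>4:print("post z",z0,st[i,4],P[l==i].mean(0).round(1),"tool",Pt[l==i].mean(0).round(1),np.ptp(Pt[l==i],0).round(1))
cv2.imwrite(sys.argv[1],cv2.resize(p[:,:,::-1],(800,600)))
E
python3 chk2.py pics/w11.png
```

```text
23.4 [494.82113549 323.68765254 347.9316813 ] 2.6645244668325256 [-0.2 -0.2 -1.9] 56.63272144149676
plane [-2.630000e-02 -2.900000e-03  1.504547e+02] top 148.9
near end x [73.34 74.79 74.81] y [(30, np.float64(-30.4), np.float64(28.3)), (55, np.float64(-29.9), np.float64(28.6)), (70, np.float64(-29.8), np.float64(28.5))]
hole (255, 149) 13.6 [[57.94, -0.58, 148.94], [57.71, -0.61, 148.94]]
```

The tab is free and the plate is in hand, pitched about 1.3°. Carrying it to the stand; I'll level it there.

Call:
arm_command --steps '[-1,-0.083,-0.5,0,0,0,0.2195,-1,-0.083,-0.97,0,0,0,0.2195,-1,-0.083,-0.97,0,0,0,0.2195,-1,-0.083,-0.97,0,0,0,0.2195,-1,-0.083,-0.97,0,0,0,0.2195,-1,-0.083,-0.97,0,0,0,0.2195,-1,-0.083,-0.97,0,0,0,0.2195,-1,-0.083,-0.97,0,0,0,0.2195,-1,-0.083,-0.97,0,0,0,0.2195,-1,-0.083,-0.97,0,0,0,0.2195,-1,-0.083,-0.97,0,0,0,0.2195,-1,-0.083,-0.97,0,0,0,0.2195,-1,-0.083,-0.97,0,0,0,0.2195,-1,-0.083,-0.97,0,0,0,0.2195,-1,-0.083,-0.97,0,0,0,0.2195,-1,-0.083,-0.97,0,0,0,0.2195,-1,-0.083,-0.97,0,0,0,0.2195,-1,-0.083,-0.97,0,0,0,0.2195,-1,-0.083,-0.97,0,0,0,0.2195,-1,-0.083,-0.97,0,0,0,0.2195]'

```text
clock: 25.45
position: [452.8, -150.0, 346.7]
tool_rot: [0.047, 0.999, 0.001, -0.002]
force: [0.7, -0.3, -2.5]
width: 56.9
finger_force: 43.3
```

Call:
arm_command --steps '[-1,0,-0.95,0,0,0,0,-1,0,-0.95,0,0,0,0,-1,0,-0.95,0,0,0,0,-1,0,-0.95,0,0,0,0,-1,0,-0.95,0,0,0,0,-1,0,-0.95,0,0,0,0,-1,0,-0.95,0,0,0,0,-1,0,-0.95,0,0,0,0,-1,0,-0.4,0,0,0,0,-1,0,-0.17,-0.3,0,0,0,-1,0,0,-0.8,-0.024,-0.25,0,-1,0,0,-0.9,0,0,0,-1,0,0,-0.8,0,0,0,-1,0,0,-0.4,0,0,0,-1,0,0,0,0,0,0,-1,0,0,0,0,0,0,-1,0,0,0,0,0,0]'

```text
clock: 27.15
position: [454.2, -353.9, 269.7]
tool_rot: [0.047, 0.999, -0.001, 0.012]
force: [0.4, 0.3, -2.0]
width: 57.1
finger_force: 43.3
```

```bash
sed -i 's/print("hole",(round(x),round(y)),round(r,1),/print("hole",(round(x),round(y)),round(r,1),"world",w.round(1).tolist(),/' chk2.py
cat >> chk2.py <<'E'
q=P[m0] if 0 else P[(d>0)&(z>144)&(z<157)&(abs(Pt[...,1])<36)&(p.min(2)>120)&(Pt[...,0]>20)];A=np.c_[q[:,:2]-s["position"][:2],np.ones(len(q))];print("world plane",np.linalg.lstsq(A,q[:,2],rcond=None)[0].round(4))
E
python3 chk2.py pics/w12.png 90 70
```

```text
27.15 [ 454.22691576 -353.88222111  269.65979437] 3.047932850690503 [ 0.4  0.3 -2. ] 57.11337341483915
plane [-2.440000e-02 -3.500000e-03  1.503425e+02] top 148.9
near end x [73.47 74.92 74.94] y [(30, np.float64(-30.5), np.float64(28.7)), (55, np.float64(-29.4), np.float64(28.7)), (70, np.float64(-29.6), np.float64(28.5))]
hole (255, 149) 13.7 world [[399.8, -349.4, 120.7], [399.8, -349.5, 120.7]] [[58.11, -0.47, 147.58], [58.1, -0.48, 147.58]]
post z 90.0 25 [ 401.  -349.8   90.3] tool [ 57.6  -0.7 178. ] [2.7 4.4 2.9]
post z 70.0 50 [ 405.8 -350.1   69.8] tool [ 53.3  -0.5 198.7] [ 4.  10.6  2.7]
world plane [-7.000000e-04  2.200000e-03  1.193571e+02]
```

The plate is level (world slope < 0.002), and the hole and post agree within about 0.5 mm. I'll lower to just above the tips and recheck.

Call:
arm_command --steps '[-1,-0.012,0,-0.3,0,0,0,-1,0,0,-0.35,0,0,0,-1,0,0,0,0,0,0,-1,0,0,0,0,0,0]'

```text
clock: 27.6
position: [453.1, -353.4, 251.5]
tool_rot: [0.047, 0.999, -0.0, 0.01]
force: [0.1, 0.1, -2.0]
width: 56.7
finger_force: 43.3
```

```bash
python3 chk2.py pics/w13.png 91 86
```

```text
27.6 [ 453.06457913 -353.35145401  251.50019536] 3.0475217049608276 [ 0.1  0.1 -2. ] 56.71686483132302
plane [-2.640000e-02 -4.100000e-03  1.504638e+02] top 148.9
near end x [73.47 74.92 74.94] y [(30, np.float64(-30.5), np.float64(28.4)), (55, np.float64(-29.5), np.float64(28.6)), (70, np.float64(-29.6), np.float64(28.5))]
hole (255, 148) 13.6 world [[398.1, -348.5, 102.6], [398.3, -348.5, 102.6]] [[58.28, -0.46, 147.74], [58.07, -0.47, 147.74]]
post z 91.0 76 [ 399.9 -349.4   91. ] tool [ 56.6  -1.2 159.4] [4.4 4.3 2.9]
post z 86.0 77 [ 399.1 -349.4   86. ] tool [ 57.6  -1.3 164.4] [6.9 7.2 3. ]
world plane [-5.200000e-03  5.600000e-03  1.010802e+02]
```

Call:
arm_command --steps '[-1,0.04,-0.026,0,0,0,0,-1,0,0,-0.16,0,0,0,-1,0,0,0,0,0,0,-1,0,0,0,0,0,0]'

```text
clock: 28.05
position: [454.3, -354.2, 248.1]
tool_rot: [0.047, 0.999, -0.0, 0.011]
force: [-0.9, -0.3, -2.4]
width: 56.8
finger_force: 43.3
```

```bash
python3 chk2.py pics/w14.png 91 86
```

```text
28.05 [ 454.30229264 -354.20057044  248.06120624] 3.0475972930012483 [-0.9 -0.3 -2.4] 56.825604899304324
plane [-2.510000e-02 -3.800000e-03  1.504067e+02] top 148.9
near end x [73.47 74.92 74.94] y [(30, np.float64(-30.7), np.float64(28.5)), (55, np.float64(-29.5), np.float64(28.6)), (70, np.float64(-29.4), np.float64(28.6))]
hole (255, 148) 13.7 world [[399.4, -349.4, 99.2], [399.6, -349.5, 99.2]] [[58.29, -0.44, 147.68], [58.08, -0.46, 147.68]]
post z 91.0 77 [ 399.9 -349.6   91.2] tool [ 57.9  -0.5 155.7] [3.8 4.2 2.9]
post z 91.0 26 [ 405.2 -349.7   91.3] tool [ 52.7  -0.2 155.7] [3.3 9.6 2.7]
post z 86.0 78 [ 399.6 -349.4   86.2] tool [ 58.4  -0.3 160.7] [6.7 7.4 2.9]
world plane [-3.20000e-03  4.30000e-03  9.76951e+01]
```

Well centred. I'll lower with force checks.

Call:
arm_command --steps '[-1,0,0,-0.14,0,0,0,-1,0,0,-0.14,0,0,0,-1,0,0,-0.14,0,0,0,-1,0,0,0,0,0,0]'

```text
clock: 28.5
position: [454.0, -353.9, 236.8]
tool_rot: [0.047, 0.999, -0.0, 0.01]
force: [-0.5, 0.2, -2.4]
width: 56.8
finger_force: 43.3
```

Call:
arm_command --steps '[-1,0,0,-0.1,0,0,0,-1,0,0,-0.1,0,0,0,-1,0,0,-0.06,0,0,0,-1,0,0,0,0,0,0]'

```text
clock: 28.9
position: [454.2, -354.2, 230.9]
tool_rot: [0.047, 0.999, -0.0, 0.011]
force: [-0.3, 0.2, -1.0]
width: 56.9
finger_force: 43.3
```

Call:
arm_command --steps '[-1,0,0,-0.04,0,0,0,-1,0,0,-0.04,0,0,0,-1,0,0,0,0,0,0]'

```text
clock: 29.2
position: [454.3, -354.3, 229.1]
tool_rot: [0.047, 0.999, -0.0, 0.011]
force: [0.1, -0.7, -1.9]
width: 56.5
finger_force: 43.3
```

Call:
arm_command --steps '[-1,0,0,-0.04,0,0,0,-1,0,0,-0.03,0,0,0,-1,0,0,0,0,0,0]'

```text
clock: 29.5
position: [454.5, -354.3, 227.6]
tool_rot: [0.047, 0.999, -0.001, 0.011]
force: [0.3, 1.4, -0.6]
width: 56.6
finger_force: 43.5
```

Call:
arm_command --steps '[-1,0,0,-0.04,0,0,0,-1,0,0,-0.02,0,0,0,-1,0,0,0,0,0,0]'

```text
clock: 29.8
position: [454.5, -354.4, 226.7]
tool_rot: [0.047, 0.999, -0.001, 0.011]
force: [-0.7, 1.2, 5.3]
width: 56.5
finger_force: 44.2
```

Call:
arm_command --steps '[-1,0,0,-0.03,0,0,0,-1,0,0,0,0,0,0]'

```text
clock: 30.0
position: [454.6, -354.4, 226.6]
tool_rot: [0.047, 0.999, -0.001, 0.011]
force: [-2.0, 2.0, 9.1]
width: 56.7
finger_force: 44.8
```

```bash
python3 chk2.py pics/w15.png 90 | grep -v hole
```

```text
30.0 [ 454.55172767 -354.37687743  226.627534  ] 3.047727531697763 [-2.   2.   9.1] 56.672087753817245
plane [-4.410000e-02 -9.000000e-04  1.502068e+02] top 147.7
near end x [73.5  74.92 74.94] y [(30, np.float64(-30.5), np.float64(28.6)), (55, np.float64(-29.5), np.float64(28.5)), (70, np.float64(-29.6), np.float64(28.8))]
post z 90.0 101 [ 399.6 -349.5   89.9] tool [ 58.2  -0.2 135.4] [5.2 5.3 3. ]
world plane [-2.16000e-02  2.50000e-03  7.65253e+01]
```

```bash
cat > tilt.py <<'E'
from h import *
s=sense();p,d=get_image("wrist");C=cam("wrist",s);P=cloud(C,d);Rt=Ro.from_quat(s["tool_rot"]).as_matrix();Pt=(P-s["position"])@Rt
m=(d>0)&(abs(Pt[...,2]-150)<7)&(abs(abs(Pt[...,1])-23.5)<3.5)&(p.min(2)>60)
for x in range(-30,76,15):
    q=[P[m&(abs(Pt[...,0]-x)<4)&(np.sign(Pt[...,1])==sg)] for sg in(-1,1)]
    print(x,[(len(k),np.median(k[:,2]).round(2)) for k in q if len(k)])
E
python3 tilt.py
```

```text
-30 [(199, np.float64(77.25)), (195, np.float64(77.67))]
-15 [(218, np.float64(77.3)), (219, np.float64(77.65))]
0 [(254, np.float64(77.26)), (246, np.float64(77.74))]
15 [(264, np.float64(77.38)), (271, np.float64(77.75))]
30 [(309, np.float64(77.25)), (303, np.float64(77.76))]
45 [(318, np.float64(77.73)), (333, np.float64(77.79))]
60 [(376, np.float64(77.86)), (376, np.float64(77.76))]
75 [(210, np.float64(77.92)), (207, np.float64(77.76))]
```

The plate strips read z = 77.7 all along its length, level and seated. I'll release, rise and move clear of the stand.

Call:
arm_command --steps '[1,0,0,0,0,0,0,1,0,0,0,0,0,0,1,0,0,0,0,0,0,1,0,0,0,0,0,0,1,0,0,0,0,0,0,1,0,0,0.3,0,0,0,1,0,0,0.7,0,0,0,1,0,0,0.9,0,0,0,1,0,0,0.9,0,0,0,1,0,0,0.9,0,0,0,1,0,0,0.9,0,0,0,1,0,0,0.9,0,0,0,1,0,0,0,0,0,0,1,0,0,0,0,0,0]'

```text
clock: 31.5
position: [454.5, -354.3, 363.3]
tool_rot: [0.047, 0.999, -0.001, 0.012]
force: [-0.6, 0.1, 0.4]
width: 85.2
finger_force: 0.0
```

```bash
python3 - <<'E'
from h import *
s=sense();p,d=get_image("wrist");C=cam("wrist",s);P=cloud(C,d)
print(s["clock"],s["position"],s["force"].round(1),s["width"])
H,S,V=hsv(p);a=np.pi-0.094
R2=np.array([[np.cos(-.094),-np.sin(-.094)],[np.sin(-.094),np.cos(-.094)]])
L=(P[...,:2]-[457,-354.7])@R2
for x in(-70,-30,0,30,70):
    print(x,[np.median(P[(d>0)&(abs(L[...,0]-x)<3)&(abs(L[...,1]-y)<3)&(P[...,2]>30)][:,2]).round(1) for y in(-24,0,24)])
t,_=get_image("top");w=cv2.resize(t[110:290,130:400,::-1],(400,267),interpolation=cv2.INTER_CUBIC)
cv2.imwrite("pics/end.png",np.hstack([cv2.resize(p[:,:,::-1],(400,300)),np.vstack([w,np.zeros((33,400,3),np.uint8)])]))
E
```

```text
31.5 [ 454.46995003 -354.33993966  363.34944123] [-0.6  0.1  0.4] 85.15520889035648
-70 [np.float64(78.1), np.float64(78.1), np.float64(78.1)]
-30 [np.float64(49.0), np.float64(77.8), np.float64(77.3)]
0 [np.float64(47.8), np.float64(77.4), np.float64(77.4)]
30 [np.float64(75.5), np.float64(77.8), np.float64(77.8)]
70 [np.float64(77.7), np.float64(78.0), np.float64(77.9)]
```

View pics/end.png

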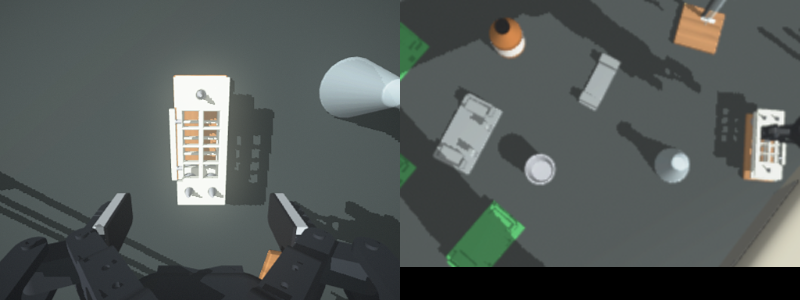

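The picture shows the upper plate seated, with the three tips through at (201,95), (189,192) and (213,192) and its tab sprung out at (172,145). Heights are 77.4–78.1 at the ends and middle. The bystanders haven't moved, and the cassette and rest are empty. Handing in.

```bash
python3 -c "
from rig import *
print(hand_in())"
```

```text
the job is handed in; nothing more can be done
None
```

Both plates are on the stand's posts, lower plate then upper plate, each measured flat on its shoulders and released; the glassware and burette stand were left in place, and the job was handed in at about 32 s of the 72 s allowed.

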